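Clear the tumbler, unlock the stylus box and hold the key turned

TASK

The steel tumbler standing on the blue box covers its keyhole: take it off and nest it inside the other steel tumbler standing on the mantel, let go, and leave the stack standing upright on the mantel. Then take the orange-headed key from its wooden block, work it straight down past the sticky pins until it is fully home in the lock, and only then turn it a quarter turn clockwise (seen from above) to its stop. The lock springs back, so finish while still gripping the key and holding it turned; leave the other things on the mantel where they are.

Things in the scene. Friction and masses are not known exactly. Their poses are not given: they have to be found in the camera images.
- lockbox: Blue steel box fixed to the mantel, 190 (x) x 140 (y) x 70 (z) mm, origin at the centre of its underside, z up. The lock is in the middle of its flat top. The keyhole's long side lies along the box's x axis when the lock is at rest.
- lock_face (a point): Centre of the keyhole mouth on the box's top; axes as the box's, does not turn with the lock. Brass 38 mm cylinder face in a 54 mm steel plate; black keyhole 15 mm (box x) x 7 mm (box y), 36 mm deep, open below, red dot near its +x end. A 3 mm, 45 degree lead-in all round widens the mouth. The lock's axis is vertical through this point.
- lock_pins (a point): Point on the keyhole axis 14 mm below its mouth. Pairs of round-ended pins, here and 9 mm deeper, stick out 3.5 mm into the keyhole from its short sides. They are sticky (about 1.5 N each to shift): the key meets about 5 to 20 N going down. A steady push with small wiggles (3 degrees of yaw or 1 mm) works it through; grip the key firmly (40 N or more).
- cylinder (a joint): Turn of the lock in rad: 0 at rest, grows clockwise seen from above, stop at 1.571 (quarter turn). A spring (about 0.09 N m at the stop) drives it back to 0 when let go. The key has up to about 0.3 rad of play in the keyhole, so the hand turns up to 0.3 rad past the quarter before the stop is felt or this value reads it.
- key: 50 g key standing blade down in the block. Origin on its axis at the shoulder (underside of the head), z up. Orange plastic head above it 30 (x) x 12 (y) x 36 (z) mm: grip across the 12 mm from above. Steel blade below it 12 (x) x 4.5 (y) mm, 32 mm long, round nose (radius 6, 3 mm thick). Symmetric: fits either way round. Fully home, the shoulder sits on the lock face.
- key_block: Fixed wooden block, 90 (x) x 60 (y) x 45 (z) mm, origin at the centre of its underside. The key's blade stands in a 14 x 6.5 mm slot (long side along block x) in the middle of its top, the shoulder resting on the top face.
- tumbler_a: Stainless steel tumbler, about 140 g, standing upright on the blue box over the keyhole. Origin at the centre of its underside, z up. 80 mm tall, outer diameter 41 mm at the foot, 62 mm at the rim (straight taper), wall 3 mm, bottom 4 mm. Nested, it wedges with its underside 25 to 40 mm above the twin's underside, and stands out as much above the twin's rim.
- tumbler_b: The twin tumbler, same size, standing upright and loose on the mantel, open side up. Origin at the centre of its underside.
- record_weight: Bystander: black ceramic record weight, loose, 76 mm diameter, 50 mm tall, origin at the centre of its underside.
- spindle_cap: Bystander: grey plastic spindle cap, loose, 40 mm diameter, 26 mm tall, origin at the centre of its underside.
- cleaner_jar: Bystander: small closed amber jar, loose, 52 mm diameter, 70 mm tall, origin at the centre of its underside.
- brush_block: Bystander: dark wooden record brush, loose, 90 x 35 x 28 mm, origin at the centre of its underside.

How it is judged:
By the outcome, as a careful person would: the job done as asked, in the order asked, and still so for the second after the job is handed in, while the arm keeps its last pose, push and grip.
It also fails if it takes over 64 s, if anything falls off the work surface, if the arm or the gripper's body presses on something with over 40 N, if the wrist force passes 120 N, or if a joint passes its speed limit or range.

ROBOT

A 7-joint arm with a two-finger parallel gripper is mounted at the origin on the work surface. World frame = base frame: x ahead of the robot, y to its left, z up, the work surface at z = 0. Lengths are in m, angles in rad, forces in N, time in s.
With the tool pointing down it reaches from about 0.425 to 0.825 m from the base axis. Payload 3.6 kg.
Tool frame: the origin (TCP) lies where the fingers leave the gripper's body, on its centre line; the fingertips stand 73 mm ahead of it and the grasp point (between the pads) lies 54 mm ahead of it; x points along the fingers, y is the direction in which the jaws open and shut, and the axes are right-handed (so a half turn about x gives the same grasp; the last joint's range is limited). The gripper opens to 85 mm and grips with 20 to 120 N. Pads are 22 mm wide; open, the fingers measure 114 mm over their backs; the gripper's body (76 mm by 85 mm) begins 54 mm behind the grasp point. The pads swing forward as they close: fully open they stand 13 mm farther back than shut.
Start: joints at [1.274, 0.615, -0.013, 1.423, 0.008, 1.103, -0.04], TCP at [0.174, -0.626, 0.304] pointing down, gripper open.
Joint ranges: [-3.12, 3.12], [-0.3, 2.06], [-1.34, 1.32], [0.26, 2.42], [-1.36, 4.5], [0.01, 1.98], [-2.84, 2.84]. Speed limits (rad/s): [2.79, 2.79, 3.14, 3.14, 3.14, 3.14, 3.14].

INTERFACE

Orientations are given as a unit quaternion [x, y, z, w].
In Python, from station import arm, snapshot, camera_info, ticket gives the robot as it stands. Calls block until the motion is done:
- arm.movep(position, orientation): joint-space move of the TCP to a pose.
- arm.line_to(position, velocity=0.15, ori=None): straight line of the TCP; ori=None keeps the orientation; velocity is the mean speed in m/s.
- arm.move_j(angles): joint-space move.
- arm.move_gripper(opening, effort=None): opening from 0.0 (shut) to 1.0 (fully open); effort is the grip in N (None keeps the last); returns when the fingers have stopped.
- arm.pause(seconds).
- arm.ik(position, orientation): joint angles nearest the present ones, or None.
- snapshot(name): name is "scene" or "top" or "wrist"; returns the picture (384x512x3 uint8, blue, green, red); there is no depth.
- camera_info(name): a dict with "fx", "fy", "cx", "cy" (pixels), "dist_coeffs" ([k1, k2, p1, p2, k3] as OpenCV has them; the pictures are not rectified), "R" (3x3) and "t" (3): a world point X has camera coordinates R X + t; the wrist camera has in their place "T_tool_cam" (4x4, takes a point from camera to tool coordinates, whose origin is the TCP and whose axes are the tool frame's). Camera axes: x right, y down, z forward; pixel columns grow to the right and rows downward; lengths in m; the calibration is good to about 2 mm. A picture is of the moment at which its call begins: read the wrist's pose just before it. camera_info takes no time and is no camera call.
A pose or a line that the arm cannot do raises arm.MotionError and nothing moves.
- ticket.finish_job(): hands the job in, once; it reports no verdict.
Readings, each from a call of its own:
- arm.read_time(): time.
- arm.read_joint_positions(): joint angles.
- arm.read_dq(): joint speeds.
- arm.read_effort(): joint torques, N m.
- arm.read_tool_pos(): TCP position.
- arm.read_eef_rot(): TCP orientation.
- arm.read_ft_force(): force on the tool from outside, world axes, zero at the start.
- arm.read_wrist_torque(): the same for the moment, N m.
- arm.read_opening(): opening from 0.0 (shut) to 1.0 (fully open).
Only numpy, scipy, OpenCV 4.12 (cv2) and the standard library are available. Lean on these libraries where they do the work, as an engineer would, in place of code of your own. Each camera call takes 0.05 s, during which the arm holds its last target.

## Working session

There is one attempt and no reset: what is moved stays moved. The work goes in short steps, each a Python script; the robot and the scene stay as the last script left them, time stands still between calls to the robot, and variables do not carry over. Pictures are saved under pics/ and viewed, and the job is handed in when it is done.

```bash
mkdir -p pics; ls; python3 - <<'E'
from station import arm, snapshot, camera_info, ticket
import cv2
print(arm.read_time(),arm.read_tool_pos(),arm.read_eef_rot(),arm.read_opening())
for n in ["scene","top","wrist"]:
    cv2.imwrite(f"pics/{n}0.png",snapshot(n)); print(n,camera_info(n))
E
```

```text
pics
0.0 [ 0.17374849 -0.62574503  0.30273291] [-0.70049316 -0.09639734  0.70076642 -0.09456905] 0.9972483373879949
scene {'fx': 379.6857025388409, 'fy': 379.6857025388409, 'cx': 260.2800334257096, 'cy': 185.88563882288457, 'dist_coeffs': array([-0.04977693,  0.        ,  0.        ,  0.        ,  0.        ]), 'R': array([[-0.12793232,  0.99175878, -0.0069165 ],
       [ 0.81755728,  0.10150807, -0.56682997],
       [-0.56145652, -0.07817051, -0.82380577]]), 't': array([ 0.07798321, -0.40292382,  1.16218776])}
top {'fx': 392.8738757435822, 'fy': 392.8738757435822, 'cx': 256.38828699979354, 'cy': 190.8664987556246, 'dist_coeffs': array([0.01069596, 0.        , 0.        , 0.        , 0.        ]), 'R': array([[ 0.01024143, -0.9999126 ,  0.00836048],
       [-0.98459006, -0.0115435 , -0.17449687],
       [ 0.17457813, -0.00644454, -0.98462223]]), 't': array([-0.0237248 ,  0.57502478,  0.78146234])}
wrist {'fx': 291.6955330232621, 'fy': 291.6955330232621, 'cx': 256.54871834431486, 'cy': 187.3002284857436, 'dist_coeffs': array([-0.07307795,  0.        ,  0.        ,  0.        ,  0.        ]), 'T_tool_cam': array([[-1.37224527e-04, -2.60514826e-01,  9.65469837e-01,
        -7.02797160e-02],
       [ 9.99999964e-01,  1.87347851e-04,  1.92684854e-04,
        -2.85380157e-04],
       [-2.31075960e-04,  9.65469829e-01,  2.60514790e-01,
        -6.54644186e-02],
       [ 0.00000000e+00,  0.00000000e+00,  0.00000000e+00,
         1.00000000e+00]])}
```

View pics/scene0.png

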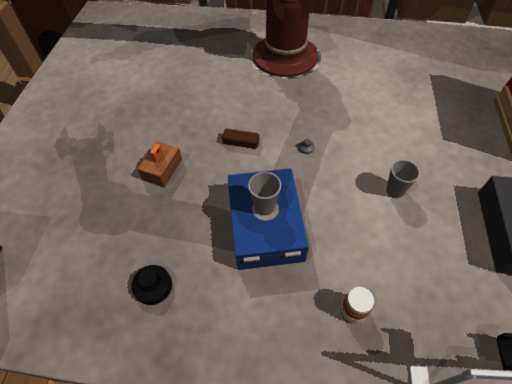

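View pics/top0.png

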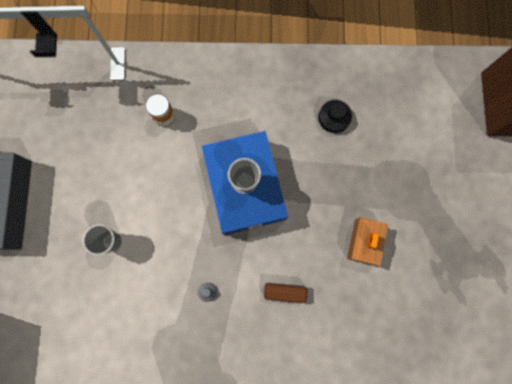

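View pics/wrist0.png

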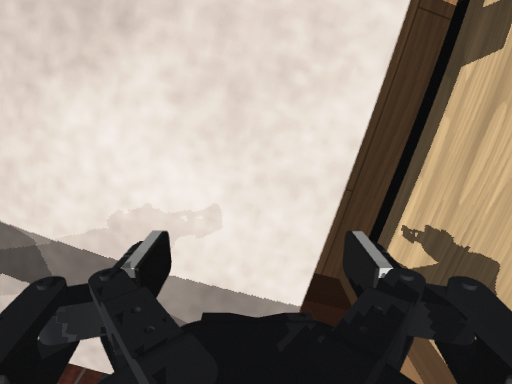

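The scene view shows the blue box with tumbler A at about (265,190), the twin at (403,178), the key block at (160,163), the brush at (241,138), the cap at (306,146), the weight at (152,285) and the jar at (358,303). The top view shows the same things, with A's rim at (244,175), the twin's rim at (99,240) and the key at (375,241). Next I'll enlarge these and measure.

```bash
cat > h.py <<'E'
import numpy as np, cv2
from station import arm, snapshot, camera_info, ticket
from scipy.spatial.transform import Rotation as Rn
def cam(n, pose=None):
    c=camera_info(n); K=np.array([[c['fx'],0,c['cx']],[0,c['fy'],c['cy']],[0,0,1]]); d=np.array(c['dist_coeffs'])
    if n=='wrist':
        p,q=pose; T=np.eye(4);T[:3,:3]=Rn.from_quat(q).as_matrix();T[:3,3]=p
        W=np.linalg.inv(T@np.array(c['T_tool_cam'])); return K,d,W[:3,:3],W[:3,3]
    return K,d,np.array(c['R']),np.array(c['t'])
def ray(C,uv):
    K,d,R,t=C
    n=cv2.undistortPoints(np.array(uv,float).reshape(-1,1,2),K,d).reshape(-1,2)
    D=np.c_[n,np.ones(len(n))]@R
    return -R.T@t, D
def plane(C,uv,z):
    o,D=ray(C,uv); return o+D*((z-o[2])/D[:,2])[:,None]
def proj(C,X):
    K,d,R,t=C
    return cv2.projectPoints(np.array(X,float).reshape(-1,3),cv2.Rodrigues(R)[0],t,K,d)[0].reshape(-1,2)
def wpose(): return np.array(arm.read_tool_pos()),np.array(arm.read_eef_rot())
def wsnap(name):
    p=wpose(); im=snapshot('wrist'); cv2.imwrite(f'pics/{name}.png',im); return im,cam('wrist',p)
E
python3 - <<'E'
from h import *
for n in ['scene','top']:
    im=cv2.imread(f'pics/{n}0.png'); C=cam(n); hsv=cv2.cvtColor(im,cv2.COLOR_BGR2HSV)
    # blue
    for nm,lo,hi in [('blue',(105,150,40),(125,255,255)),('wood',(5,120,90),(16,255,255))]:
        m=cv2.inRange(hsv,lo,hi)
        cs,_=cv2.findContours(m,cv2.RETR_EXTERNAL,cv2.CHAIN_APPROX_NONE)
        for c in cs:
            if cv2.contourArea(c)<60: continue
            print(n,nm,cv2.contourArea(c),cv2.minAreaRect(c), cv2.approxPolyDP(c,3,True).reshape(-1,2).tolist())
im=cv2.imread('pics/top0.png')
a=cv2.resize(im[120:240,190:300],None,fx=5,fy=5,interpolation=cv2.INTER_CUBIC)
cv2.imwrite('pics/a.png',a)
b=np.hstack([cv2.resize(im[210:270,70:130],None,fx=6,fy=6,interpolation=cv2.INTER_CUBIC),cv2.resize(im[210:270,340:400],None,fx=6,fy=6,interpolation=cv2.INTER_CUBIC)])
cv2.imwrite('pics/b.png',b)
im=cv2.imread('pics/scene0.png')
b=np.hstack([cv2.resize(x,(400,400),interpolation=cv2.INTER_CUBIC) for x in (im[160:220,235:295],im[150:210,373:433])])
cv2.imwrite('pics/c.png',b)
E
```

```text
scene blue 388.0 ((271.16839599609375, 260.31890869140625), (8.653179168701172, 68.97216796875), 82.7249984741211) [[305, 253], [288, 258], [263, 257], [247, 263], [237, 261], [237, 265], [244, 268], [300, 261]]
scene blue 4094.0 ((267.2947692871094, 213.1707763671875), (83.59212493896484, 72.44229125976562), 83.92753601074219) [[290, 169], [270, 171], [282, 182], [277, 201], [279, 213], [270, 221], [258, 220], [251, 212], [246, 184], [254, 173], [228, 176], [237, 258], [306, 250]]
scene wood 335.0 ((37.5, 377.5), (11.0, 69.0), 90.0) [[3, 383], [72, 383], [10, 372]]
scene wood 688.0 ((157.90003967285156, 158.20001220703125), (27.72724151611328, 37.11872863769531), 26.56505012512207) [[156, 142], [150, 150], [155, 161], [144, 159], [138, 169], [162, 174], [163, 178], [167, 171], [164, 176], [162, 173], [178, 148]]
top blue 5739.5 ((244.1470947265625, 182.08822631835938), (90.46578216552734, 66.69729614257812), 75.96376037597656) [[264, 132], [203, 146], [225, 233], [286, 217]]
top wood 523.0 ((285.0999755859375, 292.8000183105469), (40.85837936401367, 14.699050903320312), 4.7636418342
[... 365 characters left out ...]
 90.0) [[45, 19], [58, 32], [57, 38], [96, 39], [82, 18], [52, 18], [48, 22]]
top wood 10962.0 ((255.49996948242188, 21.999996185302734), (510.99993896484375, 43.99999237060547), -0.0) [[0, 0], [0, 6], [36, 2], [84, 4], [105, 39], [211, 37], [213, 41], [256, 41], [258, 37], [259, 41], [269, 38], [279, 42], [473, 44], [474, 40], [475, 44], [511, 44], [507, 39], [414, 30], [413, 6], [408, 4], [412, 0], [402, 4], [399, 0], [401, 12], [392, 4], [392, 9], [388, 9], [390, 2], [384, 0], [381, 6], [386, 8], [381, 8], [381, 16], [386, 13], [386, 26], [377, 25], [377, 14], [372, 20], [377, 20], [375, 25], [362, 25], [358, 21], [311, 21], [254, 11], [252, 15], [251, 11], [243, 10], [219, 11], [158, 0]]
```

View pics/a.png

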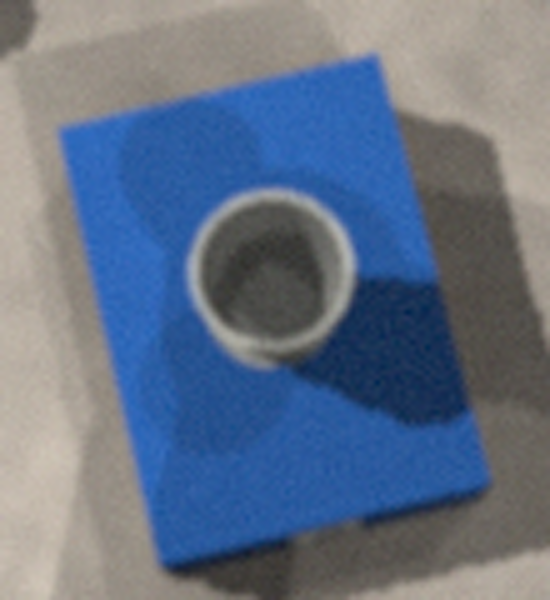

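View pics/b.png

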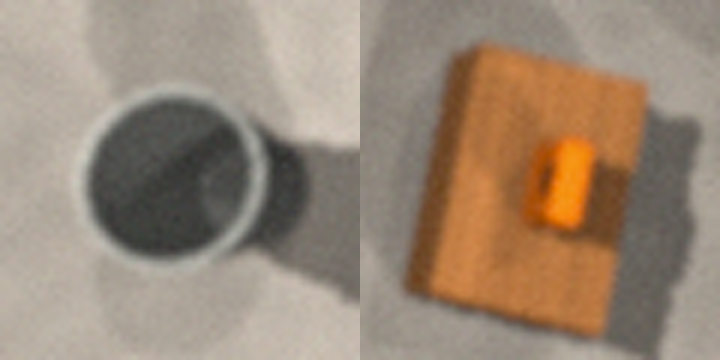

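View pics/c.png

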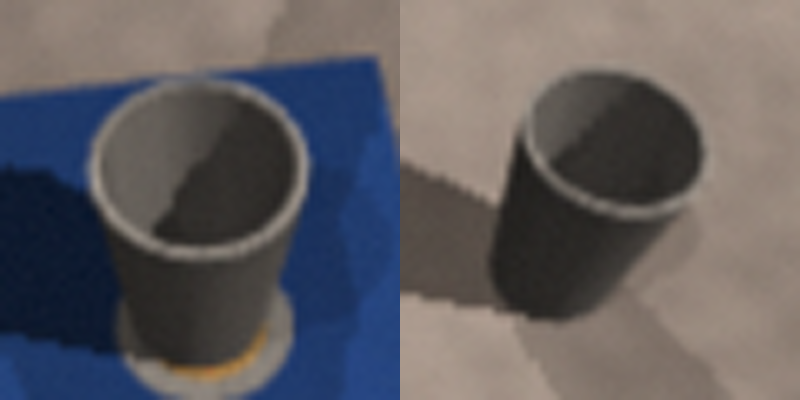

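```bash
python3 - <<'E'
from h import *
np.set_printoptions(precision=4,suppress=True)
T=cam('top');S=cam('scene')
print('campos',ray(T,[[0,0]])[0],ray(S,[[0,0]])[0])
print('A',plane(T,[[244.0,173.3]],.15),plane(S,[[264.2,184.7]],.15))
print('B',plane(T,[[98.3,238.9]],.08),plane(S,[[404.6,171]],.08))
print('A width',plane(T,[[190+188/5,173.3],[190+356/5,173.3]],.15))
print('B width',plane(T,[[70+75/6,239],[70+270/6,239]],.08))
box=np.array([[380,55],[62,128],[162,553],[488,480]])/5-.4+[190,120]
P=plane(T,box,.07);print('box',P,P.mean(0),np.linalg.norm(np.diff(P,axis=0),axis=1))
kb=np.array([[480-360,45],[648-360,85],[603-360,335],[430-360,290]])/6-.4+[340,210]
P=plane(T,kb,.045);print('block',P,P.mean(0),np.linalg.norm(np.diff(P,axis=0),axis=1))
kh=np.array([[562,138],[594,140],[580,232],[545,225]])-[360,0]
P=plane(T,kh/6-.4+[340,210],.081);print('key',P,P.mean(0))
for im,C,n in((cv2.imread('pics/top0.png'),T,'top'),):
  for nm,uv,z in(('weight',[335,115],.04),('cap',[208,291],.02),('jar',[157,106],.07),('brush',[285,293],.028)): print(nm,plane(C,[uv],z))
print(arm.read_tool_pos())
for yaw in np.arange(-180,180,30):
  pass
E
```

```text
campos [ 0.43  -0.012  0.87 ] [0.9919 0.0544 0.7296]
A [[0.5908 0.0068 0.15  ]] [[0.5934 0.0063 0.15  ]]
B [[0.4694 0.2961 0.08  ]] [[0.4727 0.2948 0.08  ]]
A width [[ 0.5904  0.0376  0.15  ]
 [ 0.5912 -0.0254  0.15  ]]
B width [[0.4689 0.3273 0.08  ]
 [0.4695 0.2631 0.08  ]]
box [[ 0.7021 -0.0355  0.07  ]
 [ 0.6682  0.0984  0.07  ]
 [ 0.4899  0.0517  0.07  ]
 [ 0.5212 -0.0809  0.07  ]] [0.5954 0.0084 0.07  ] [0.1381 0.1843 0.1362]
block [[ 0.5226 -0.2359  0.045 ]
 [ 0.5092 -0.2943  0.045 ]
 [ 0.4228 -0.2746  0.045 ]
 [ 0.4374 -0.2155  0.045 ]] [ 0.473  -0.2551  0.045 ] [0.06   0.0886 0.0609]
key [[ 0.4877 -0.2524  0.081 ]
 [ 0.4871 -0.2631  0.081 ]
 [ 0.4566 -0.257   0.081 ]
 [ 0.4588 -0.2455  0.081 ]] [ 0.4725 -0.2545  0.081 ]
weight [[ 0.7505 -0.1905  0.04  ]]
cap [[0.3661 0.0817 0.02  ]]
jar [[0.754  0.1976 0.07  ]]
brush [[ 0.3642 -0.0793  0.028 ]]
[ 0.1738 -0.6259  0.303 ]
```

```bash
cat >> h.py <<'E'
def q(phi_deg):
    a=np.deg2rad(phi_deg); x=np.array([0,0,-1.]); y=np.array([np.cos(a),np.sin(a),0]); return Rn.from_matrix(np.c_[x,y,np.cross(x,y)]).as_quat()
E
python3 - <<'E'
from h import *
np.set_printoptions(precision=2,suppress=True)
def cur():
    return np.rad2deg(np.arctan2(*(Rn.from_quat(arm.read_eef_rot()).as_matrix()[:2,1][::-1])))
print(cur(), arm.read_ft_force(), arm.read_wrist_torque())
def t(n,p,phis):
    for f in phis:
        r=arm.ik(p,q(f)); print(n,f,None if r is None else np.array(r))
t('A',[.592,.0066,.19],range(-180,180,45))
t('B',[.471,.2955,.15],range(-180,180,45))
t('key',[.4727,-.255,.126],[76.8,-103.2])
t('lock',[.594,.0075,.145],list(range(-180,180,20)))
E
```

```text
-74.4835533673725 [-0.13  0.45  0.47] [ 0.06  0.01 -0.02]
A -180 [-0.64  0.94  1.13  1.74 -0.95  1.12 -2.33]
A -135 [-0.14  0.66  0.14  1.73 -0.13  0.76 -2.29]
A -90 [-0.02  0.65 -0.04  1.72  0.03  0.76 -1.65]
A -45 [ 0.09  0.66 -0.22  1.72  0.19  0.78 -1.01]
A 0 [ 0.2   0.69 -0.41  1.72  0.35  0.81 -0.37]
A 45 [ 0.31  0.72 -0.59  1.71  0.5   0.86  0.28]
A 90 [ 0.4   0.77 -0.77  1.71  0.65  0.93  0.94]
A 135 [ 0.56  0.94 -1.15  1.71  0.94  1.15  1.49]
B -180 [ 0.04  0.97 -1.15  1.84  1.03  1.08  1.61]
B -135 [-1.05  0.79  0.75  1.87 -0.75  0.79 -2.24]
B -90 [-0.48  0.68 -0.19  1.85  0.2   0.63 -2.36]
B -45 [-0.36  0.7  -0.37  1.85  0.39  0.67 -1.75]
B 0 [-0.34  0.7  -0.41  1.85  0.42  0.68 -1.  ]
B 45 [-0.26  0.73 -0.54  1.85  0.55  0.72 -0.33]
B 90 [-0.19  0.76 -0.67  1.85  0.66  0.77  0.36]
B 135 [ 0.04  0.97 -1.15  1.84  1.03  1.08  0.82]
key 76.8 [ 0.81  0.75 -0.56  1.91  0.64  0.66  1.19]
key -103.2 [ 0.41  0.69  0.07  1.93 -0.09  0.53 -1.26]
lock -180 [-0.3   0.76  0.42  1.76 -0.44  0.72 -2.79]
lock -160 [-0.24  0.74  0.31  1.76 -0.33  0.7  -2.54]
lock -140 [-0.18  0.73  0.21  1.76 -0.22  0.68 -2.29]
lock -120 [-0.13  0.72  0.13  1.75 -0.14  0.67 -2.02]
lock -100 [-0.08  0.72  0.05  1.75 -0.06  0.67 -1.74]
lock -80 [-0.03  0.72 -0.03  1.75  0.03  0.67 -1.47]
lock -60 [ 0.02  0.72 -0.11  1.75  0.12  0.68 -1.2 ]
lock -40 [ 0.07  0.73 -0.2   1.75  0.21  0.69 -0.93]
lock -20 [ 0.12  0.73 -0.28  1.75  0.29  0.7  -0.66]
lock 0 [ 0.17  0.74 -0.36  1.74  0.37  0.72 -0.38]
lock 20 [ 0.22  0.76 -0.44  1.74  0.45  0.74 -0.11]
lock 40 [ 0.27  0.78 -0.53  1.74  0.53  0.77  0.17]
lock 60 [ 0.31  0.8  -0.61  1.74  0.61  0.8   0.46]
lock 80 [ 0.36  0.82 -0.69  1.74  0.68  0.84  0.74]
lock 100 [ 0.4   0.85 -0.78  1.74  0.75  0.88  1.03]
lock 120 [ 0.56  1.02 -1.15  1.73  1.04  1.13  1.16]
lock 140 [ 0.56  1.02 -1.15  1.73  1.04  1.13  1.51]
lock 160 [ 0.56  1.02 -1.15  1.73  1.04  1.13  1.86]
```

```bash
python3 - <<'E'
from h import *
np.set_printoptions(precision=3,suppress=True)
A=[.592,.0066]
arm.movep([*A,.26],q(0)); print(arm.read_time())
im,C=wsnap('w1')
arm.line_to([*A,.192],0.12); print(arm.read_time(),arm.read_tool_pos(),arm.read_ft_force())
cv2.imwrite('pics/s1.png',snapshot('scene'))
print(proj(C,[[.592,.0066,.15],[.592+.031,.0066,.15],[.592,.0376,.15]]))
E
```

```text
2.8333
3.6 [0.593 0.007 0.193] [ 0.196 -0.866  0.35 ]
[[256.967 210.487]
 [304.258 210.343]
 [256.878 163.756]]
```

View pics/w1.png

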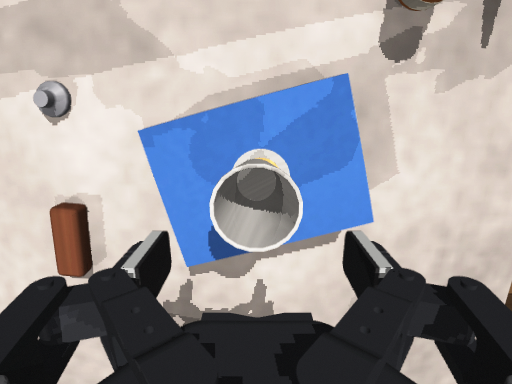

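View pics/s1.png

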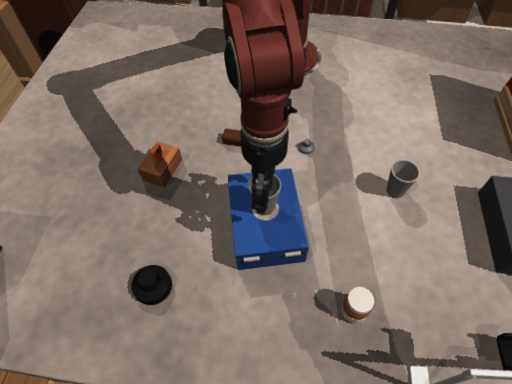

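The wrist view shows A's rim at (256,206), predicted (257,210), so it is about 2.5 mm off along the pad width, which is fine. The fingers straddle it. Gripping now.

```bash
python3 - <<'E'
from h import *
np.set_printoptions(precision=3,suppress=True)
arm.move_gripper(0.0,effort=50); print(arm.read_time(),arm.read_opening(),arm.read_ft_force())
arm.line_to([.592,.0066,.30],0.2); print(arm.read_time(),arm.read_opening(),arm.read_ft_force())
im,C=wsnap('w2')
cv2.imwrite('pics/s2.png',snapshot('scene'));cv2.imwrite('pics/t2.png',snapshot('top'))
E
```

```text
4.025 0.6960634418007038 [-1.141 -0.045  5.246]
4.7167 0.6938673489652576 [-0.482 -0.133 -1.862]
```

View pics/w2.png

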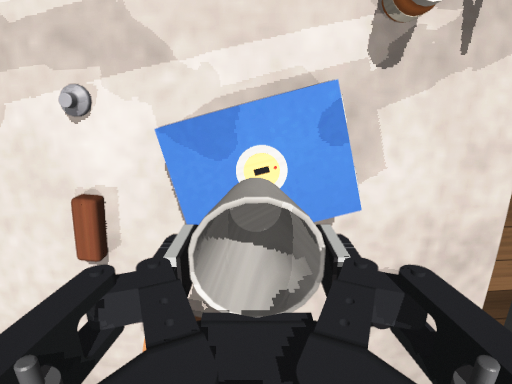

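View pics/s2.png

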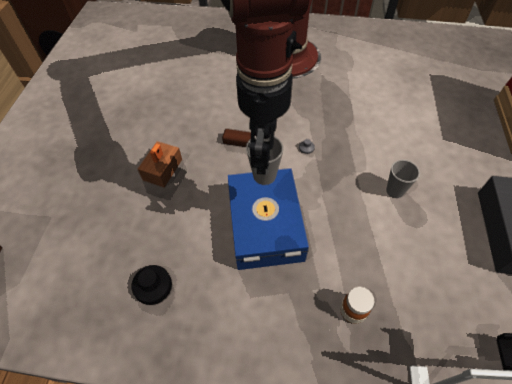

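```bash
python3 - <<'E'
from h import *
np.set_printoptions(precision=4,suppress=True)
C=cam('wrist',(np.array(arm.read_tool_pos()),arm.read_eef_rot())); print(arm.read_tool_pos())
T=np.array(arm.read_tool_pos())
for z in (T[2]-.042,): print('rim',plane(C,[[257.5,257],[190,257],[325,257],[257.5,318],[257.5,196]],z)-T)
print('bottom',plane(C,[[257,212]],T[2]-.118)-T)
im=cv2.imread('pics/w2.png')
hsv=cv2.cvtColor(im,cv2.COLOR_BGR2HSV)
m=(im.max(2)<60).astype(np.uint8); m[:155]=0;m[190:]=0;m[:,:240]=0;m[:,285:]=0
c=max(cv2.findContours(m,cv2.RETR_EXTERNAL,cv2.CHAIN_APPROX_NONE)[0],key=cv2.contourArea)
r=cv2.minAreaRect(c); print(r); print('hole wrist',plane(C,[r[0]],.07))
M=cv2.moments(c);print(plane(C,[[M['m10']/M['m00'],M['m01']/M['m00']]],.07), plane(C,cv2.boxPoints(r),.07))
cv2.imwrite('pics/d.png',cv2.resize(im[135:205,225:300],None,fx=8,fy=8,interpolation=cv2.INTER_CUBIC))
im=cv2.imread('pics/s2.png');im2=cv2.imread('pics/t2.png')
cv2.imwrite('pics/e.png',np.hstack([cv2.resize(x,(400,400),interpolation=cv2.INTER_CUBIC) for x in (im[190:230,245:285],im2[150:210,215:275])]))
E
```

```text
[0.5911 0.0063 0.298 ]
rim [[-0.0002  0.0048 -0.042 ]
 [-0.0292  0.0046 -0.042 ]
 [ 0.0288  0.0047 -0.042 ]
 [-0.0001 -0.0268 -0.042 ]
 [-0.0002  0.0321 -0.042 ]]
bottom [[-0.0006 -0.0024 -0.118 ]]
((261.5294494628906, 170.11767578125), (4.850712299346924, 13.581995010375977), 75.96376037597656)
hole wrist [[0.595  0.0103 0.07  ]]
[[0.595  0.0103 0.07  ]] [[0.5875 0.011  0.07  ]
 [0.6012 0.0145 0.07  ]
 [0.6025 0.0095 0.07  ]
 [0.5887 0.006  0.07  ]]
```

View pics/d.png

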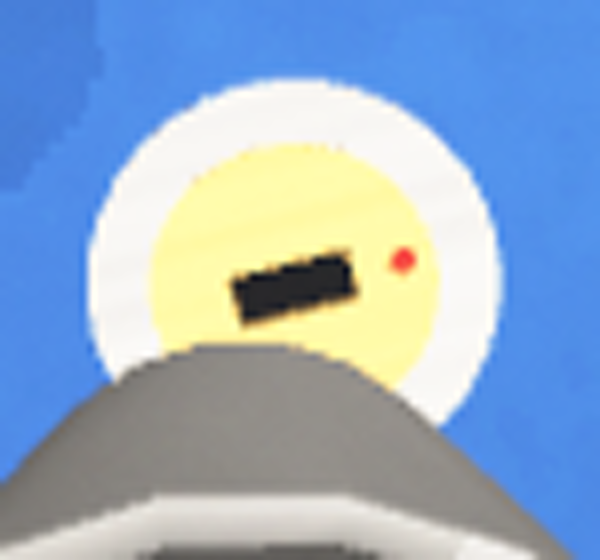

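View pics/e.png

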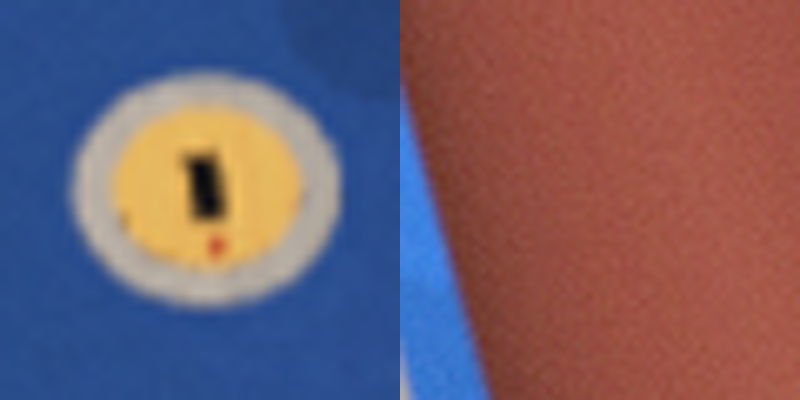

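```bash
python3 - <<'E'
from h import *
im=cv2.imread('pics/s2.png');
cv2.imwrite('pics/f.png',cv2.resize(im[115:195,225:305],None,fx=7,fy=7,interpolation=cv2.INTER_CUBIC))
S=cam('scene')
for dz in(.042,.05):
  print(dz,[((x-[225,115])*7).round().tolist() for x in proj(S,[[.591,.0113,.298-dz],[.591,.0113,.298-dz-.08],[.622,.0113,.298-dz],[.591,.0423,.298-dz]])])
E
```

```text
0.042 [[298.0, 223.0], [295.0, 425.0], [282.0, 327.0], [430.0, 235.0]]
0.05 [[297.0, 245.0], [295.0, 443.0], [282.0, 348.0], [429.0, 257.0]]
```

View pics/f.png

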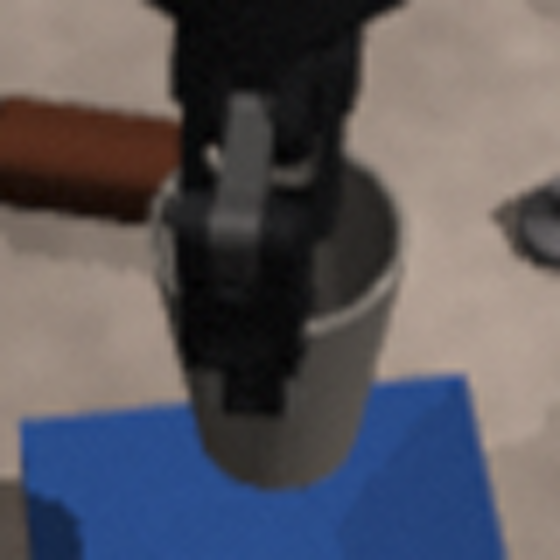

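Tumbler A is held and roughly upright, with its rim at (279,~255) in the crop and about 46 mm below the TCP. The fingertips reach about 20 mm below the rim. Moving to the twin.

```bash
python3 - <<'E'
from h import *
np.set_printoptions(precision=4,suppress=True)
B=[.471,.2935]
arm.line_to([*B,.285],0.22); print(arm.read_time(),arm.read_tool_pos(),arm.read_opening(),arm.read_ft_force())
wsnap('w3')
cv2.imwrite('pics/s3.png',snapshot('scene'))
arm.line_to([*B,.200],0.15)
wsnap('w3b')
print(arm.read_time(),arm.read_ft_force())
cv2.imwrite('pics/s3b.png',snapshot('scene'))
E
```

```text
6.4333 [0.4718 0.292  0.2849] 0.6907836335119849 [ 0.1074 -0.3762 -1.694 ]
7.3 [ 0.7659 -0.2635 -0.8736]
```

View pics/w3b.png

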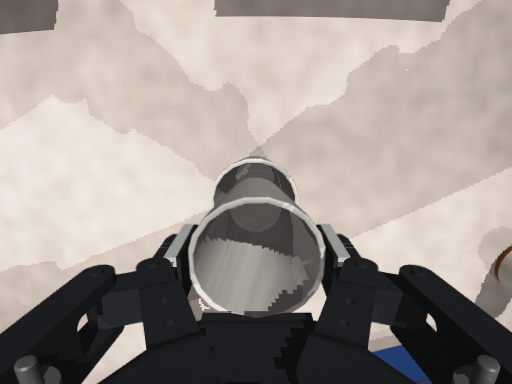

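View pics/s3b.png

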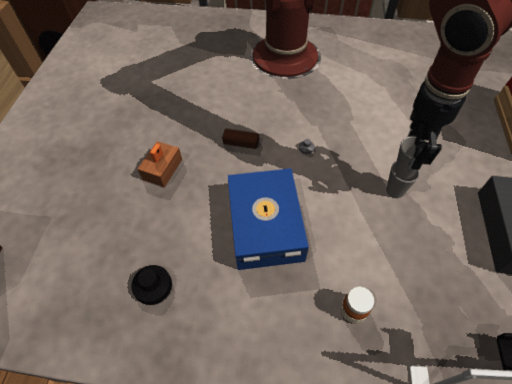

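A's foot is centred over B's mouth: B's rim spans 213–299 (centre 256) and A's is at 257. Descending with a force watch.

```bash
python3 - <<'E'
from h import *
np.set_printoptions(precision=4,suppress=True)
B=[.471,.2935]
for z in (.185,.175,.168,.164,.160,.157,.154,.151,.148):
    arm.line_to([*B,z],0.05); f=np.array(arm.read_ft_force()); print(z,f,round(arm.read_opening(),3),np.array(arm.read_tool_pos()))
    if f[2]>6 or abs(f[:2]).max()>8: break
print(arm.read_time())
wsnap('w4');cv2.imwrite('pics/s4.png',snapshot('scene'))
E
```

```text
0.185 [ 0.5065 -0.434  -0.4814] 0.691 [0.4708 0.2935 0.1846]
0.175 [ 0.1217  0.411  -2.1933] 0.694 [0.4709 0.2935 0.1746]
0.168 [ 0.0924  0.6947 -2.0707] 0.689 [0.4709 0.2934 0.1676]
0.164 [-0.1966  1.231  -2.2542] 0.697 [0.4709 0.2934 0.1638]
0.16 [ 0.2137 -0.6514 -1.9686] 0.692 [0.4708 0.2933 0.1597]
0.157 [-1.4811  0.1245  6.0044] 0.691 [0.4709 0.2933 0.158 ]
9.1917
```

View pics/w4.png

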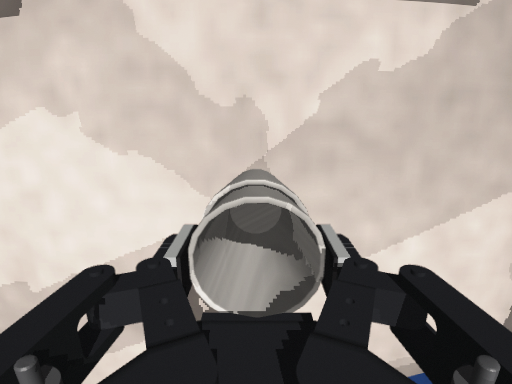

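```bash
python3 - <<'E'
import cv2
im=cv2.imread('pics/s4.png');cv2.imwrite('pics/g.png',cv2.resize(im[120:220,360:460],None,fx=5.5,fy=5.5,interpolation=cv2.INTER_CUBIC))
E
```

```text
(no output)
```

View pics/g.png

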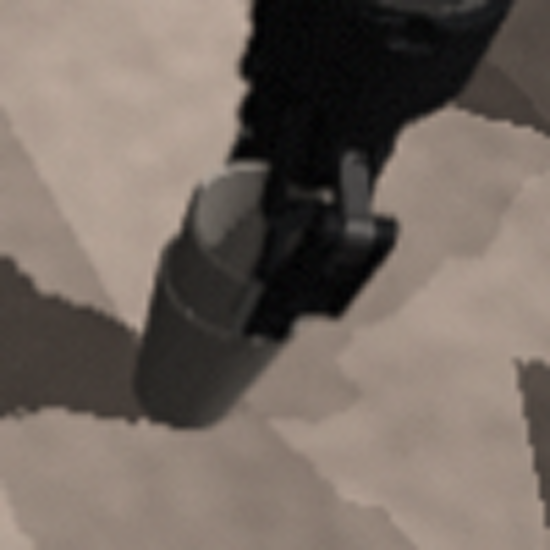

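It is nested with contact at about 32 mm. I'll seat it slightly, release and back off.

```bash
python3 - <<'E'
from h import *
np.set_printoptions(precision=4,suppress=True)
B=[.471,.2935]
for z in (.1545,.153,.1515):
    arm.line_to([*B,z],0.03); f=np.array(arm.read_ft_force()); print(z,f,arm.read_tool_pos())
    if f[2]>10: break
arm.move_gripper(1.0); print(arm.read_time(),arm.read_opening(),arm.read_ft_force())
arm.line_to([*B,.26],0.2); print(arm.read_time(),arm.read_ft_force())
wsnap('w5');cv2.imwrite('pics/s5.png',snapshot('scene'))
im=cv2.imread('pics/s5.png');cv2.imwrite('pics/g5.png',cv2.resize(im[120:220,360:460],None,fx=5.5,fy=5.5,interpolation=cv2.INTER_CUBIC))
E
```

```text
0.1545 [-4.2413 -2.1909 17.5908] [0.4709 0.2941 0.1575]
9.925 1.0018588875508005 [-0.4534 -0.1248  0.903 ]
10.6 [-0.6276 -0.3893 -1.2163]
```

View pics/w5.png

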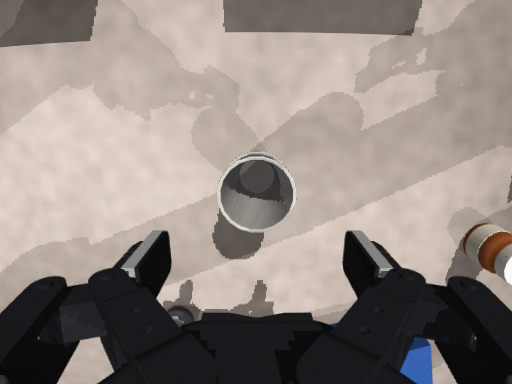

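View pics/g5.png

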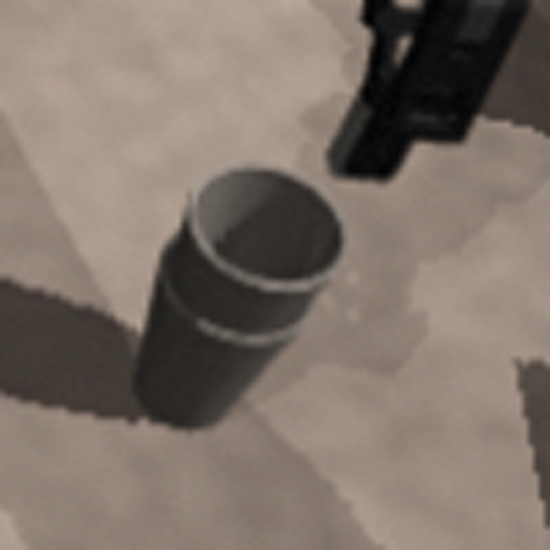

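The stack stands upright and released, with A's rim above B's by about 32 mm. Next: a look at the lock in the insertion orientation, then at the key in its grasp orientation.

```bash
python3 - <<'E'
from h import *
np.set_printoptions(precision=4,suppress=True)
arm.movep([.594,.009,.24],q(104.3)); print(arm.read_time(),arm.read_tool_pos(),arm.read_joint_positions())
im,C=wsnap('w6'); np.savez('c6.npz',*C)
cv2.imwrite('pics/t6.png',snapshot('top'))
arm.movep([.4727,-.255,.24],q(76.8)); print(arm.read_time(),arm.read_tool_pos(),arm.read_joint_positions())
im,C=wsnap('w7'); np.savez('c7.npz',*C)
cv2.imwrite('pics/s7.png',snapshot('scene'))
E
```

```text
12.475 [0.5938 0.0099 0.2399] [ 0.4873  0.7739 -0.9623  1.6547  0.7005  1.0948  1.1415]
13.6917 [ 0.4738 -0.2532  0.2405] [ 1.0182  0.6752 -0.9219  1.8147  0.641   0.9803  1.1692]
```

View pics/w6.png

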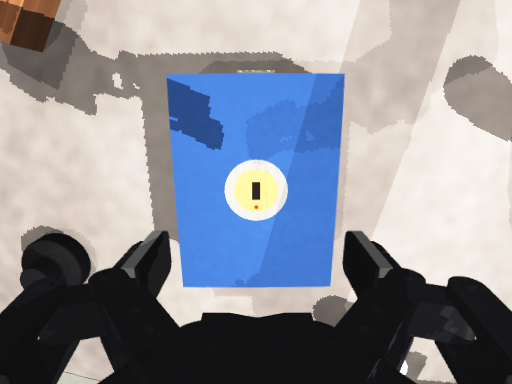

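View pics/w7.png

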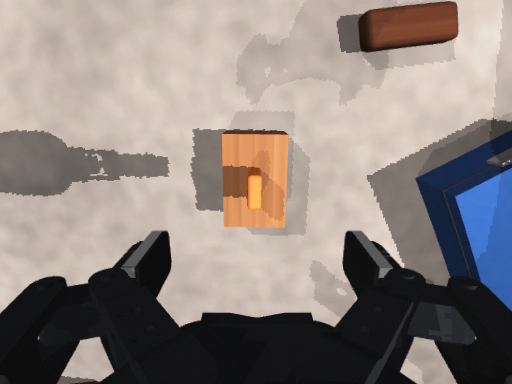

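The lock view shows the keyhole at (256,190) with the red dot just below it, and the box edges are vertical. The key view shows the key head at (254,192) on the block. Measuring both.

```bash
python3 - <<'E'
from h import *
np.set_printoptions(precision=4,suppress=True)
L=lambda f:[np.load(f)[k] for k in np.load(f)]
def big(m): return max(cv2.findContours(m,cv2.RETR_EXTERNAL,cv2.CHAIN_APPROX_NONE)[0],key=cv2.contourArea)
def line_ang(P): 
    v=cv2.fitLine(P[:,:2].astype(np.float32),cv2.DIST_L2,0,.01,.01).ravel(); return np.rad2deg(np.arctan2(v[1],v[0]))
C=L('c6.npz'); im=cv2.imread('pics/w6.png'); hsv=cv2.cvtColor(im,cv2.COLOR_BGR2HSV)
m=(im.max(2)<80).astype(np.uint8); k=np.zeros_like(m);k[175:205,245:268]=1
c=big(m*k); r=cv2.minAreaRect(c); P=plane(C,cv2.boxPoints(r),.07); print('hole',r,P.mean(0)); print(P)
m=cv2.inRange(hsv,(18,40,150),(40,255,255)); m[:155]=0;m[225:]=0; c=big(m); e=cv2.fitEllipse(c); print('brass',e,plane(C,[e[0]],.07))
m=cv2.inRange(hsv,(100,110,60),(125,255,255)); c=big(m); h=cv2.approxPolyDP(cv2.convexHull(c),4,True).reshape(-1,2); P=plane(C,h,.07); print('box',h.tolist(),P,P.mean(0))
def edge(c,C,z,lo,hi,left):
    pts=c.reshape(-1,2); out=[]
    for y in range(lo,hi):
        x=pts[pts[:,1]==y][:,0]
        if len(x): out.append((x.min() if left else x.max(),y))
    return line_ang(plane(C,out,z))
print('box angles',edge(c,C,.07,95,270,1),edge(c,C,.07,95,270,0))
C=L('c7.npz'); im=cv2.imread('pics/w7.png'); hsv=cv2.cvtColor(im,cv2.COLOR_BGR2HSV)
m=cv2.inRange(hsv,(6,80,60),(22,255,255)); m[:120]=0;m[235:]=0;m[:,:215]=0;m[:,295:]=0
c=big(m); print('block bbox',cv2.boundingRect(c)); print('block ang',edge(c,C,.045,165,222,1),edge(c,C,.045,140,222,0))
cv2.imwrite('pics/i.png',cv2.resize(im[120:235,205:305],None,fx=5,fy=5,interpolation=cv2.INTER_CUBIC))
E
```

```text
hole ((256.0, 190.5), (15.0, 6.0), 90.0) [0.5953 0.0102 0.07  ]
[[0.5894 0.0061 0.07  ]
 [0.5882 0.011  0.07  ]
 [0.6011 0.0144 0.07  ]
 [0.6024 0.0093 0.07  ]]
brass ((255.6965789794922, 190.0559844970703), (42.19564437866211, 43.55641174316406), 83.72966766357422) [[0.5949 0.0098 0.07  ]]
box [[343, 74], [329, 285], [183, 286], [166, 75]] [[ 0.4863  0.0528  0.07  ]
 [ 0.6685  0.1006  0.07  ]
 [ 0.7041 -0.0338  0.07  ]
 [ 0.5215 -0.0817  0.07  ]] [0.5951 0.0095 0.07  ]
box angles 14.698228 14.560747
block bbox (222, 130, 67, 98)
block ang -14.079993 -13.6447115
```

View pics/i.png

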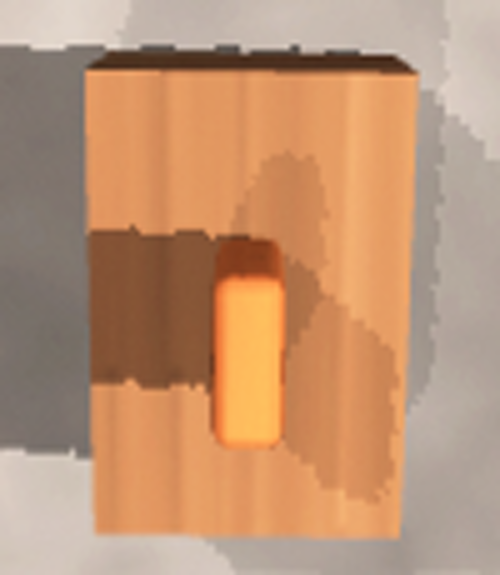

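```bash
python3 - <<'E'
from h import *
np.set_printoptions(precision=4,suppress=True)
C=[np.load('c7.npz')[k] for k in np.load('c7.npz')]
o=np.array([204.6,119.6])
print('key',plane(C,[o+[50.1,72.5]],.081))
P=plane(C,np.array([[85,70],[418,70],[402,535],[95,535]])/5+o,.045);print(P,P.mean(0),np.linalg.norm(P[0]-P[3]),np.linalg.norm(P[1]-P[0]))
K=P.mean(0)
for p in ((P[3]-P[0]),(P[2]-P[1])): print(np.rad2deg(np.arctan2(p[1],p[0])))
E
```

```text
key [[ 0.4736 -0.2544  0.081 ]]
[[ 0.4235 -0.2736  0.045 ]
 [ 0.4371 -0.2151  0.045 ]
 [ 0.5248 -0.2359  0.045 ]
 [ 0.5112 -0.2947  0.045 ]] [ 0.4741 -0.2548  0.045 ] 0.09017262464485443 0.06006172045014688
-13.536535710338924
-13.392255740993603
```

```bash
python3 - <<'E'
from h import *
np.set_printoptions(precision=4,suppress=True)
K=[.4738,-.2546]
arm.movep([*K,.20],q(76.5))
arm.line_to([*K,.127],0.12); print(arm.read_time(),arm.read_tool_pos(),arm.read_ft_force())
arm.move_gripper(0.0,effort=90); print(arm.read_time(),arm.read_opening(),arm.read_ft_force(),arm.read_wrist_torque())
wsnap('w8');cv2.imwrite('pics/s8.png',snapshot('scene'))
arm.line_to([*K,.20],0.12); print(arm.read_time(),arm.read_opening(),arm.read_ft_force())
wsnap('w9')
cv2.imwrite('pics/s9.png',snapshot('scene'))
im=cv2.imread('pics/s9.png');cv2.imwrite('pics/g9.png',cv2.resize(im[90:190,110:210],None,fx=5.5,fy=5.5,interpolation=cv2.INTER_CUBIC))
E
```

```text
14.8333 [ 0.4745 -0.2545  0.1278] [-0.0518  0.6472 -0.0847]
15.5083 0.1230215764764836 [-0.248   0.4048  3.2278] [0.0234 0.1673 0.0147]
16.3667 0.1202723866127528 [-0.9176  0.5351 -0.179 ]
```

View pics/w9.png

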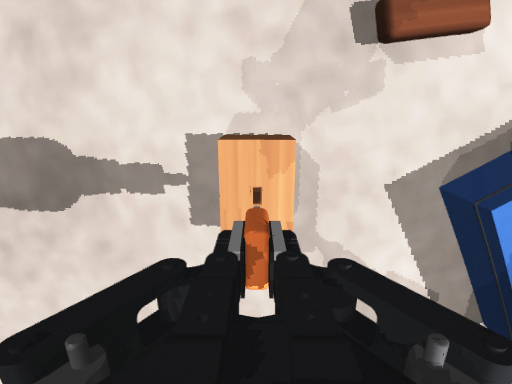

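View pics/g9.png

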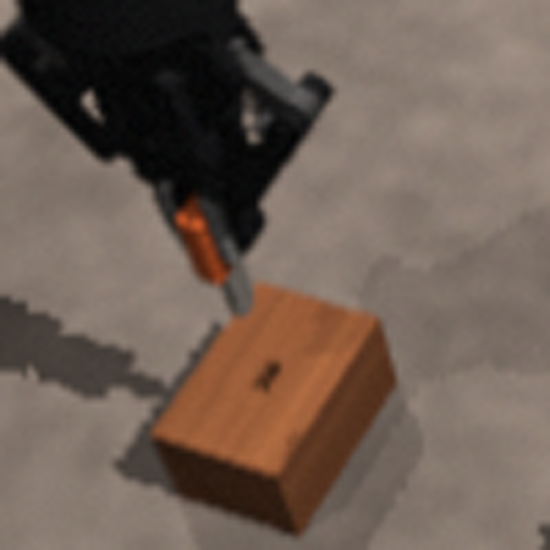

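The key is out: its head is held between the pads at (257,250), and the empty slot shows at (257,195). Moving over the lock to check alignment close up.

```bash
python3 - <<'E'
from h import *
np.set_printoptions(precision=4,suppress=True)
L=[.5951,.0098]
arm.line_to([.4738,-.2546,.225],0.15)
arm.line_to([*L,.215],0.25,ori=q(104.6)); print(arm.read_time(),arm.read_tool_pos(),arm.read_joint_positions(),arm.read_opening())
arm.line_to([*L,.190],0.1); print(arm.read_time(),arm.read_tool_pos(),arm.read_ft_force(),arm.read_wrist_torque())
im,C=wsnap('w10'); np.savez('c10.npz',*C)
s=snapshot('scene'); cv2.imwrite('pics/s10.png',s)
cv2.imwrite('pics/g10.png',np.hstack([cv2.resize(s[170:240,230:300],(399,399),interpolation=cv2.INTER_CUBIC),cv2.resize(im[150:290,190:330],(399,399),interpolation=cv2.INTER_CUBIC)]))
print(arm.ik([*L,.15],q(-6)))
E
```

```text
18.1 [0.5947 0.008  0.2146] [ 0.4842  0.8091 -0.9551  1.6771  0.7446  1.0621  1.1114] 0.11947905203301817
18.5 [0.5947 0.009  0.1892] [0.9755 0.3488 0.5158] [-0.0433 -0.034  -0.0619]
[ 0.2066  0.7494 -0.4287  1.7366  0.4286  0.7497 -0.5437]
```

View pics/g10.png

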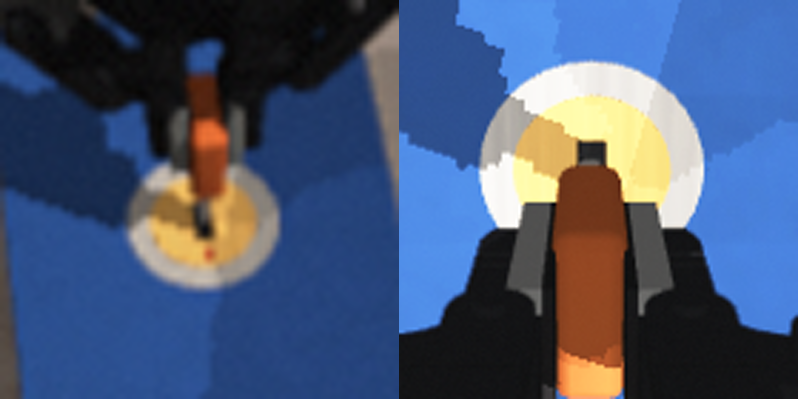

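In the wrist view the blade (592) is centred in the keyhole (577–606), and in the scene view the nose is right over the hole. Descending in small steps.

```bash
python3 - <<'E'
from h import *
np.set_printoptions(precision=4,suppress=True)
L=[.5951,.0098]
for z in (.186,.183,.180,.177,.174):
    arm.line_to([*L,z],0.04); f=np.array(arm.read_ft_force()); print(z,f,np.array(arm.read_tool_pos()),np.array(arm.read_wrist_torque()))
    if f[2]>9: break
print(arm.read_time())
im,C=wsnap('w11')
s=snapshot('scene'); 
cv2.imwrite('pics/g11.png',np.hstack([cv2.resize(s[170:240,230:300],(399,399),interpolation=cv2.INTER_CUBIC),cv2.resize(im[150:290,190:330],(399,399),interpolation=cv2.INTER_CUBIC)]))
E
```

```text
0.186 [-0.251  -0.4053  0.3696] [0.5951 0.0098 0.186 ] [0.021  0.0223 0.0238]
0.183 [-0.3474 -0.7433  0.01  ] [0.595  0.0097 0.1828] [ 0.0471  0.0048 -0.0341]
0.18 [ 0.1965  0.2232 -0.7175] [0.595  0.0097 0.1797] [ 0.015  -0.0289 -0.0294]
0.177 [ 0.8964 -1.3234 -0.714 ] [0.595  0.0097 0.1767] [0.0616 0.0151 0.0364]
0.174 [ 0.3121 -0.4677 -1.2189] [0.595  0.0097 0.1738] [-0.0401 -0.0052 -0.0532]
19.85
```

View pics/g11.png

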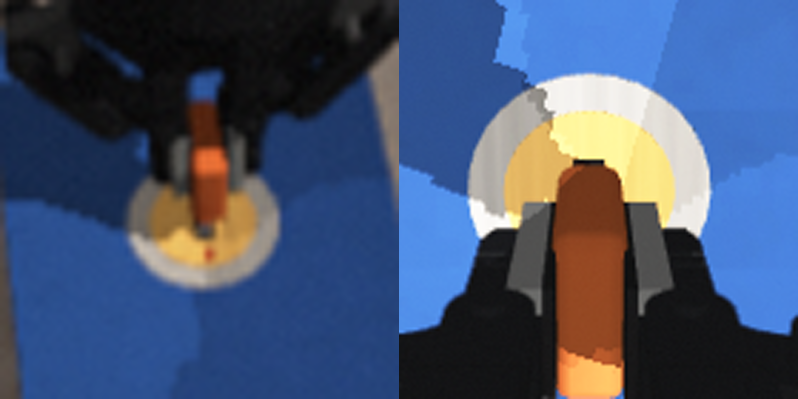

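The blade is already about 11 mm in with no contact force. Now I'll push through the pins with small yaw wiggles.

```bash
python3 - <<'E'
from h import *
np.set_printoptions(precision=3,suppress=True)
L=[.5951,.0098]
z=.174; s=1; hist=[]
for i in range(30):
    p=np.array(arm.read_tool_pos()); f=np.array(arm.read_ft_force())
    if arm.read_time()>34: break
    if f[2]<22: z=max(z-.0015,.146)
    s=-s
    arm.line_to([*L,z],0.05,ori=q(104.6+2.5*s))
    p2=np.array(arm.read_tool_pos()); f=np.array(arm.read_ft_force())
    print(i,round(arm.read_time(),2),round(z,4),p2,f,round(arm.read_opening(),3))
    if f[2]>26 and p2[2]<.155: break
    if f[2]>35: break
E
```

```text
0 20.2 0.1725 [0.595 0.01  0.173] [ 0.852 -0.067 -0.928] 0.121
1 20.45 0.171 [0.595 0.01  0.171] [ 0.042 -0.342  0.13 ] 0.12
2 20.7 0.1695 [0.595 0.01  0.17 ] [-0.883 -0.706  0.718] 0.119
3 20.95 0.168 [0.595 0.01  0.168] [-0.18  -0.193  0.888] 0.126
4 21.2 0.1665 [0.595 0.01  0.167] [ 0.71  -0.061 -1.726] 0.125
5 21.45 0.165 [0.595 0.01  0.165] [ 1.181 -0.05  -0.744] 0.121
6 21.7 0.1635 [0.595 0.01  0.163] [ 1.632  0.3   -1.814] 0.124
7 21.95 0.162 [0.595 0.01  0.162] [ 0.485  1.19  -0.72 ] 0.118
8 22.2 0.1605 [0.595 0.01  0.161] [-0.073 -0.457 -0.753] 0.118
9 22.45 0.159 [0.595 0.01  0.159] [0.31  0.386 0.556] 0.122
10 22.7 0.1575 [0.595 0.01  0.157] [ 1.655  0.24  -0.726] 0.123
11 22.95 0.156 [0.595 0.01  0.156] [ 1.161 -0.533 -0.035] 0.121
12 23.2 0.1545 [0.595 0.01  0.154] [ 1.341  0.655 -1.   ] 0.124
13 23.45 0.153 [0.595 0.01  0.153] [ 0.61   0.392 -1.501] 0.119
14 23.7 0.1515 [0.595 0.01  0.152] [-0.711 -1.137  4.304] 0.125
15 23.95 0.15 [0.595 0.01  0.152] [-2.376 -2.041 11.998] 0.128
16 24.2 0.1485 [0.595 0.01  0.152] [-5.483 -2.444 18.905] 0.123
17 24.45 0.147 [0.595 0.01  0.152] [-7.741 -4.651 26.456] 0.12
```

Force rises at TCP 0.152, the expected home height, but the pins barely registered on the way. I'll look before turning.

```bash
python3 - <<'E'
from h import *
im,C=wsnap('w12'); np.savez('c12.npz',*C)
s=snapshot('scene'); cv2.imwrite('pics/s12.png',s)
cv2.imwrite('pics/g12.png',np.hstack([cv2.resize(s[170:240,230:300],(399,399),interpolation=cv2.INTER_CUBIC),cv2.resize(im[150:290,190:330],(399,399),interpolation=cv2.INTER_CUBIC)]))
print(arm.read_tool_pos(),arm.read_ft_force(),arm.read_time())
S=cam('scene')
for z in(.07,.106): print(z,[((x-[230,170])*5.7).round().tolist() for x in proj(S,[[.5951+.015*.968,.0098+.015*.252,z],[.5951,.0098,z]])])
E
```

```text
[0.59529194 0.0100789  0.15198512] [-7.03114943 -3.92726429 25.4538911 ] 24.55
0.07 [[209.0, 253.0], [204.0, 217.0]]
0.106 [[210.0, 199.0], [204.0, 162.0]]
```

View pics/g12.png

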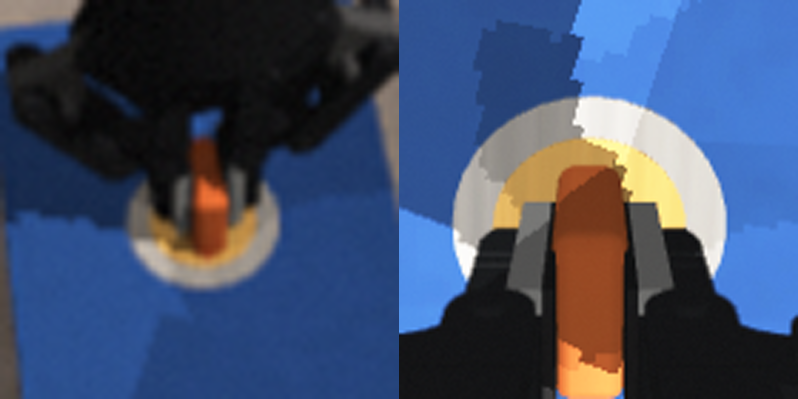

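The scene crop shows the head's lower front edge at about y=254, against 253 predicted for the shoulder on the lock face. The head has not shifted in the pads, so the key is fully home. Turning clockwise in increments.

```bash
python3 - <<'E'
from h import *
np.set_printoptions(precision=3,suppress=True)
L=[.5951,.0098]; z=.1495
arm.line_to([*L,z],0.05,ori=q(104.6))
def rep(a):
    R=Rn.from_quat(arm.read_eef_rot()).as_matrix(); print(round(arm.read_time(),2),a,round(np.rad2deg(np.arctan2(R[1,1],R[0,1])),1),np.array(arm.read_tool_pos()),np.array(arm.read_ft_force()),np.array(arm.read_wrist_torque()),round(arm.read_opening(),3))
rep(104.6)
for a in (95,85,70,55,40,25,15,8,3):
    arm.line_to([*L,z],0.05,ori=q(a)); rep(a)
E
```

```text
24.8 104.6 104.6 [0.595 0.01  0.152] [-4.399 -0.733 14.158] [-0.422  0.855 -0.091] 0.118
25.12 95 95.0 [0.595 0.01  0.152] [-3.147 -1.489 14.437] [-0.376  0.816  0.019] 0.121
25.44 85 85.0 [0.595 0.01  0.152] [-4.174 -3.13  14.327] [-0.378  0.835  0.002] 0.121
25.85 70 70.0 [0.595 0.01  0.152] [-4.049 -1.565 14.282] [-0.341  0.848  0.022] 0.122
26.26 55 55.0 [0.595 0.01  0.152] [-3.066 -1.66  14.592] [-0.352  0.727  0.061] 0.121
26.67 40 40.0 [0.596 0.01  0.152] [-2.753 -0.918 14.621] [-0.381  0.781  0.08 ] 0.121
27.07 25 25.1 [0.596 0.01  0.152] [-3.578 -1.702 14.418] [-0.248  0.705  0.09 ] 0.124
27.4 15 15.1 [0.596 0.01  0.152] [-2.354 -1.042 14.353] [-0.207  0.654  0.064] 0.123
27.68 8 8.1 [0.596 0.01  0.152] [-2.416 -1.322 14.403] [-0.218  0.613  0.096] 0.121
27.93 3 3.1 [0.596 0.01  0.152] [-3.65  -0.083 13.91 ] [-0.204  0.673  0.083] 0.124
```

```bash
python3 - <<'E'
from h import *
np.set_printoptions(precision=3,suppress=True)
L=[.5951,.0098]; z=.1495
for a in (0,-2,-4,-6,-8,-10,-12):
    arm.line_to([*L,z],0.05,ori=q(a))
    R=Rn.from_quat(arm.read_eef_rot()).as_matrix(); t=np.array(arm.read_wrist_torque())
    print(round(arm.read_time(),2),a,round(np.rad2deg(np.arctan2(R[1,1],R[0,1])),1),np.array(arm.read_tool_pos()),np.array(arm.read_ft_force()),t,round(arm.read_opening(),3))
    if t[2]>.6: break
im,C=wsnap('w13')
s=snapshot('scene'); cv2.imwrite('pics/s13.png',s)
cv2.imwrite('pics/g13.png',np.hstack([cv2.resize(s[170:240,230:300],(399,399),interpolation=cv2.INTER_CUBIC),cv2.resize(im[150:290,190:330],(399,399),interpolation=cv2.INTER_CUBIC)]))
E
```

```text
28.18 0 0.1 [0.596 0.01  0.152] [-3.178 -0.623 14.259] [-0.176  0.756  0.056] 0.122
28.43 -2 -1.9 [0.596 0.01  0.152] [-2.912 -1.725 14.416] [-0.137  0.806  0.153] 0.122
28.68 -4 -3.9 [0.596 0.01  0.152] [-2.837 -0.557 14.088] [-0.183  0.731  0.175] 0.121
28.93 -6 -5.8 [0.596 0.01  0.152] [-3.54  -1.009 14.967] [-0.224  0.745  0.332] 0.121
29.18 -8 -7.8 [0.596 0.01  0.152] [-3.696 -1.496 14.783] [-0.301  0.671  0.378] 0.121
29.43 -10 -9.8 [0.596 0.01  0.152] [-2.464 -1.647 13.565] [-0.259  0.689  0.458] 0.127
29.68 -12 -11.7 [0.596 0.01  0.152] [-2.965 -0.705 14.885] [-0.306  0.709  0.647] 0.124
```

View pics/g13.png

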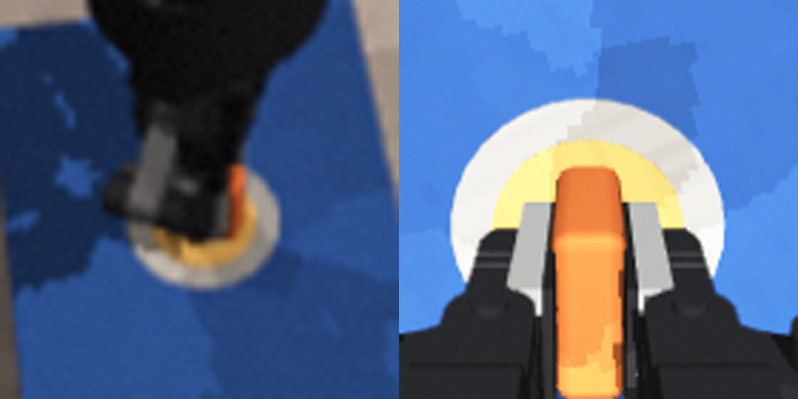

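View pics/s13.png

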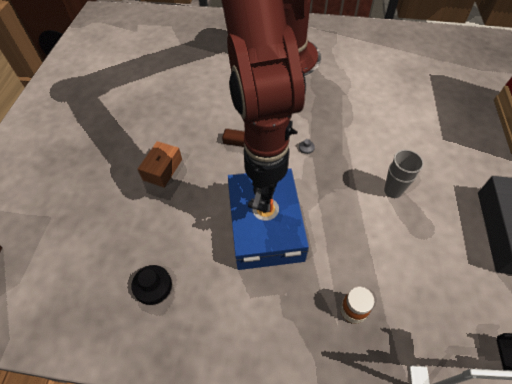

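The stop is felt: after about 107° of hand travel (90° plus play), the torque climbs from 0.1 to 0.65 N m, against a 0.09 N m spring. The stack still stands at (403,172). One steadiness check, then I'll hand in.

```bash
python3 - <<'E'
from h import *
arm.pause(0.7)
print(arm.read_time(),arm.read_tool_pos(),arm.read_ft_force(),arm.read_wrist_torque(),arm.read_opening())
print(ticket.finish_job())
E
```

```text
30.475 [0.59575267 0.01018787 0.15216276] [-2.87545062 -0.82175151 14.28488417] [-0.25494003  0.70455966  0.61926541] 0.12175094119929537
the job is handed in; nothing more can be done
None
```

The job is done and handed in at about 30.5 s, with the arm still gripping the key and holding it turned.

- **Tumblers:** I lifted the one on the box off the lock and nested it in its twin. It first touched at about 32 mm, I pressed it in with about 17 N, then let go. The stack was still standing upright in the last picture.
- **Key:** I took it from its block with a 90 N grip and worked it down into the lock with small yaw wiggles. It stopped at TCP height 0.152 m, against 0.153 m predicted for fully home, and 26 N of push moved it no further. The camera view also showed the underside of the head on the lock face.
- **Turn:** I turned it clockwise only after that. Past about 107° of hand travel (a quarter turn plus play) the torque rose above the spring, and by 116° it was about 0.65 N m. After a 0.7 s hold it was still 0.62 N m with 14 N of downward push, and the grip had not changed.

**What did not match:** the pins showed almost no resistance, within about 2 N of noise, where 5–20 N was expected. I relied on the depth, the hard stop and the pictures instead, and those agreed. I could not read the lock's angle directly, so reaching the stop is judged from the torque rise. The other things on the mantel looked unmoved in the last picture.

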